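# Put away the hot-lab shielding

### The job

Clear the hot-lab bench: stand both lidded vial pots side by side in the deep ribbed basket, lay both syringe shields flat on the floor of the large shallow tray (neither on top of the other nor on the rim), and set the check-source disc flat in the round dish. Set everything down rather than dropping it, do not tip the pots or the source over, and leave the bottle and the survey meter where they are.

Things in the scene. Friction and masses are not known exactly. Their poses are not given: they have to be found in the camera images.
- basket: White plastic ribbed basket, the deepest holder, fixed: outside 84 (its x) x 136 (its y) x 30 mm high, walls and floor 4 mm, no divider (inside 76 x 128 mm). Origin: centre of its underside on the bench, z up.
- tray: White plastic shallow rectangular tray, the largest holder, fixed: outside 132 (its x) x 160 (its y) x 16 mm high, walls and floor 4 mm (inside 124 x 152 mm). Origin: centre of its underside on the bench, z up.
- dish: White plastic round shallow dish, fixed: outside diameter 100 mm at the foot, 108 mm at the rim, 16 mm high, wall and floor 4 mm (inside diameter about 92 mm at the floor). Origin: centre of its underside on the bench, z up.
- pot1: Lidded lead vial pot, dark grey, standing upright: cylinder 44 mm in diameter, 55 mm high, with a knob 18 mm in diameter on top up to 70 mm; lid and body are one piece; about 0.55 kg. Origin: centre of its underside, z up along its axis.
- pot2: Lidded lead vial pot, dark grey, standing upright: cylinder 44 mm in diameter, 55 mm high, with a knob 18 mm in diameter on top up to 70 mm; lid and body are one piece; about 0.55 kg. Origin: centre of its underside, z up along its axis.
- shield1: Syringe shield lying down: steel tube 26 mm in diameter along its x axis, 90 mm long, with a square collar 34 x 34 mm, 8 mm thick at each end (so it lies on flats and does not roll) and an amber window strip along the side that faces up; about 0.35 kg. Origin: middle of the tube, on its axis, 17 mm above what it lies on.
- shield2: Syringe shield lying down: steel tube 26 mm in diameter along its x axis, 90 mm long, with a square collar 34 x 34 mm, 8 mm thick at each end (so it lies on flats and does not roll) and an amber window strip along the side that faces up; about 0.35 kg. Origin: middle of the tube, on its axis, 17 mm above what it lies on.
- source: Check source: flat dark grey metal disc 72 mm in diameter, 12 mm thick, lying flat, with an upright bright aluminium grip stub 18 mm in diameter on its centre up to 46 mm; about 0.2 kg. Origin: centre of its underside, z up along the stub.
- bottle: Bystander: white bottle with a blue cap standing upright, 64 mm in diameter, 170 mm high. Origin: centre of its underside.
- meter: Bystander: yellow survey meter lying flat, 130 (its x) x 70 (its y) x 35 mm high. Origin: centre of its underside.

How it is judged (in metres and radians):
At the end, for the whole second after the job is handed in: Both pots stand upright (0.1 rad) on the basket's floor; both shields lie flat (0.06 rad) on the tray's floor, wholly inside its rim; the check source lies flat on the dish's floor, centred within 15 mm (all that its wall allows); all five are released and at rest (x of pot1 in the frame of basket between -0.019 and 0.019 m and y of pot1 in the frame of basket between -0.045 and 0.045 m and z of pot1 in the frame of basket between 0.001 and 0.008 m and angle between each of pot1, pot2, source's own z axis and vertical below 0.1 rad and linear speed of each of pot1, pot2, shield1, shield2, source below 0.02 m/s and angular speed of each of pot1, pot2, shield1, shield2, source below 0.2 rad/s and x of pot2 in the frame of basket between -0.019 and 0.019 m and y of pot2 in the frame of basket between -0.045 and 0.045 m and z of pot2 in the frame of basket between 0.001 and 0.008 m and x of shield1 in the frame of tray between -0.048 and 0.048 m and y of shield1 in the frame of tray between -0.062 and 0.062 m and z of shield1 in the frame of tray between 0.017 and 0.025 m and angle between shield1's own x axis and vertical between 1.51 and 1.63 rad and x of shield2 in the frame of tray between -0.048 and 0.048 m and y of shield2 in the frame of tray between -0.062 and 0.062 m and z of shield2 in the frame of tray between 0.017 and 0.025 m and angle between shield2's own x axis and vertical between 1.51 and 1.63 rad and horizontal distance between source and dish below 0.015 m and z of source in the frame of dish between 0.001 and 0.008 m); the robot touches nothing.
It fails at once if the bottle or the survey meter is moved more than 25 mm (distance of any of bottle, meter from where it was at the start of the episode above 0.025 m).
It fails at once if a vial pot or the check source is tipped over (more than 45 degrees) (angle between any of pot1, pot2, source's own z axis and vertical above 0.785 rad).
It fails at once if one of the five things is dropped (falls free, faster than 0.7 m/s, about 25 mm) ((linear speed of pot1 above 0.7 m/s and contact force between the fingers and pot1 below 0.05 N) or (linear speed of pot2 above 0.7 m/s and contact force between the fingers and pot2 below 0.05 N) or (linear speed of shield1 above 0.7 m/s and contact force between the fingers and shield1 below 0.05 N) or (linear speed of shield2 above 0.7 m/s and contact force between the fingers and shield2 below 0.05 N) or (linear speed of source above 0.7 m/s and contact force between the fingers and source below 0.05 N)).
It also fails if it takes over 128 s, if anything falls off the work surface, if the arm or the gripper's body presses on something with over 40 N, if the wrist force passes 120 N, or if a joint passes its speed limit or range.

### The arm

A 6-joint arm with a two-finger parallel gripper is mounted at the origin on the work surface. World frame = base frame: x ahead of the robot, y to its left, z up, the work surface at z = 0. Lengths are in mm, angles in rad, forces in N, time in s.
With the tool pointing down it reaches from about 350 to 775 mm from the base axis. Payload 7.3 kg.
Tool frame: the origin (TCP) lies midway between the tips of the shut fingers; the grasp point (between the pads) lies 19 mm behind it; z points along the fingers, y is the line along which they close (so a half turn about z gives the same grasp; the last joint's range is limited). The gripper opens to 92 mm and grips with 3 to 60 N. Pads are 19 mm wide; open, the fingers measure 130 mm over their backs; the gripper's body (75 mm by 190 mm) begins 47 mm behind the grasp point.
Start: joints at [-1.381, 0.342, 1.524, -0, 1.275, -0.146], TCP at [173.023, -495.689, 226.741] pointing down, gripper open.
Joint ranges: [-2.53, 2.53], [-0.77, 2.02], [0.04, 2.7], [-1, 4.14], [0.28, 2.66], [-3.11, 3.11]. Speed limits (rad/s): [2.57, 2.57, 3.14, 3.14, 3.14, 3.14].

### API

Orientations are given as [roll, pitch, yaw] about the fixed x, y, z axes, in that order (R = Rz(yaw) Ry(pitch) Rx(roll)).
In Python, from plant import monitor, optics, workorder gives the robot as it stands. The module is installed in compiled form; this text tells all that it offers.
- The arm moves only by the tool servo_tool, never from a script. Its arguments are lists of equal length, an entry for each row: "linear": the shift along the tool's x, y, z as a fraction of full scale, a list of three; "spin": the turn about the tool's z as a fraction of full scale. In form: {"linear": [[dx, dy, dz], ...], "spin": [spin, ...]}. A call has exactly 8 rows; each row shifts and turns the commanded pose from where the row before left it, along the tool's axes as they then stand; what a row does not reach is not made up. Full scale, the value 1, is 200 mm for a shift and 90 degrees for a turn. A row lasts 1/8 s, in which the tool goes at most 62.5 mm and 10.7 degrees, less where a joint would pass 70% of its speed; a pose out of reach is approached as far as the arm can. A call with a number of a shift or a turn outside -1 to 1 is refused whole. A call with a gripper value outside its range is refused whole. "hand" is the opening, from -1 (shut) to 1 (fully open), set as the call begins (left out, the last holds). The fingers move at their own pace and stop on an object; the grip force is fixed at half the most. Time passes only in rows, so rows that do not move let the fingers close, or fill a call up. It gives the time, the measured TCP pose, the force, the opening and the grip force at its end, in the units of the state.
- monitor.get_obs(): the state, without advancing time (a new reading comes with each control period).
- optics.capture(name): name is "scene" or "side" or "wrist"; returns a dict with "frame" (400x640x3 uint8, blue, green, red), "K" (3x3 intrinsics, pixels), "D" ([k1, k2, p1, p2, k3] as OpenCV has them; the pictures are not rectified), "world_to_cam" (4x4, takes a point from world to camera coordinates). Camera axes: x right, y down, z forward; pixel columns grow to the right and rows downward; lengths in mm; the calibration is good to about 2 mm. A picture is of the moment at which its call begins. There is no depth.
- workorder.close_job(): hands the job in; it is judged then, once.
The state is a dict: "time": time; "joint_positions": joint angles; "dq": joint speeds; "tau": joint torques, N m; "tool_pos": TCP position; "tcp_rot": TCP orientation; "contact_force": force on the tool from outside, world axes, zero at the start; "moment": the same for the moment, N m; "grip_width": finger opening in mm; "finger_force": force on a finger pad.
Only numpy, scipy, OpenCV 4.12 (cv2) and the standard library are available. Lean on these libraries where they do the work, as an engineer would, in place of code of your own. Each camera call takes 0.05 s, during which the arm holds its last target. There are 200 camera calls.

## Working session

There is one attempt and no reset: what is moved stays moved. The work goes in short steps, Python scripts to look and compute and a tool call to move; the robot and the scene stay as the last step left them, time stands still between calls to the robot, and variables do not carry over. Pictures are saved under pics/ and viewed, at most 14 in all, crops included, and the job is handed in when it is done.

Besides the shell and the picture viewer there is one more tool, called after "Request:" by a JSON object that holds its "fn" and its "kwargs". servo_tool: Moves the arm, as the interface text tells. Shift numbers are shares of 200 mm and turn numbers shares of 90 degrees, none past 1 either way. Its arguments: {"type":"object","properties":{"linear":{"type":"array","items":{"type":"array","items":{"type":"number","minimum":-1,"maximum":1}}},"spin":{"type":"array","items":{"type":"number","minimum":-1,"maximum":1}},"hand":{"type":"number"}},"required":["linear","spin"]}

```bash
mkdir -p pics; cat > h.py <<'E'
import numpy as np,cv2
from plant import monitor,optics,workorder
def cap(n,f=None):
    c=optics.capture(n)
    if f: cv2.imwrite('pics/'+f+'.png',c['frame'])
    np.savez('last_%s.npz'%n,**{k:np.array(v) for k,v in c.items()})
    return c
def load(n): return dict(np.load('last_%s.npz'%n))
def ray(c,px,z):
    px=np.array(px,float).reshape(-1,1,2)
    u=cv2.undistortPoints(px,c['K'],c['D']).reshape(-1,2)
    W=np.linalg.inv(c['world_to_cam']);o=W[:3,3]
    d=np.c_[u,np.ones(len(u))]@W[:3,:3].T
    return o+d*((z-o[2])/d[:,2])[:,None]
def proj(c,P):
    T=c['world_to_cam'];r,_=cv2.Rodrigues(T[:3,:3].copy())
    return cv2.projectPoints(np.array(P,float).reshape(-1,1,3),r,T[:3,3].copy(),c['K'],c['D'])[0].reshape(-1,2)
E
python3 - <<'E'
from h import *
for n in ['scene','side','wrist']:
    c=cap(n,n+'0');print(n,np.linalg.inv(c['world_to_cam'])[:3].round(2).tolist())
print(monitor.get_obs())
E
```

```text
scene [[-0.62, 0.68, -0.39, 1164.19], [0.78, 0.54, -0.31, 485.7], [0.01, -0.5, -0.87, 1411.21]]
side [[-0.84, -0.28, 0.46, -48.79], [-0.54, 0.42, -0.73, 896.48], [0.01, -0.87, -0.5, 664.79]]
wrist [[0.33, -0.91, -0.24, 238.36], [-0.94, -0.32, -0.08, -473.63], [-0.0, 0.26, -0.97, 384.93]]
{'time': 0.15, 'joint_positions': array([-1.38099185e+00,  3.42552769e-01,  1.52477439e+00,  2.21734440e-05,
        1.27539972e+00, -1.46003332e-01]), 'dq': array([ 4.18372002e-06, -2.22759546e-03, -3.50723902e-03, -1.17671296e-03,
        1.47623350e-03, -5.41049899e-04]), 'tau': array([ 1.18547647e-03, -4.31470978e+01, -2.44352192e+01,  7.17214099e-02,
        5.38165437e-02, -9.43576379e-05]), 'tool_pos': array([ 172.97405947, -495.3751957 ,  226.21785514]), 'tcp_rot': array([-3.14047358e+00, -1.85992502e-04,  3.35801237e-01]), 'contact_force': array([-0.95920301, -0.77423339,  0.27630049]), 'moment': array([ 0.02622753, -0.0058207 , -0.02204711]), 'finger_force': 0.0, 'grip_width': 91.86581200404906}
```

View pics/scene0.png

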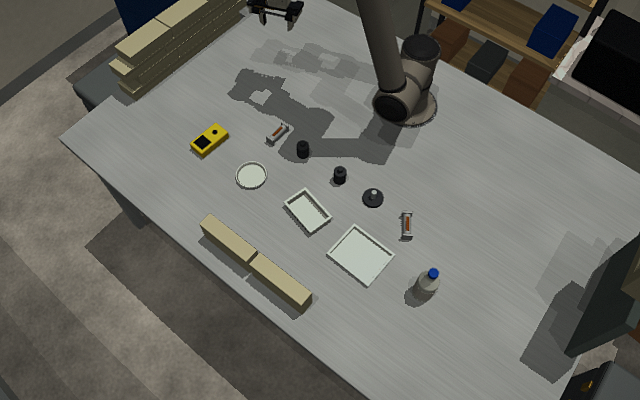

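View pics/side0.png

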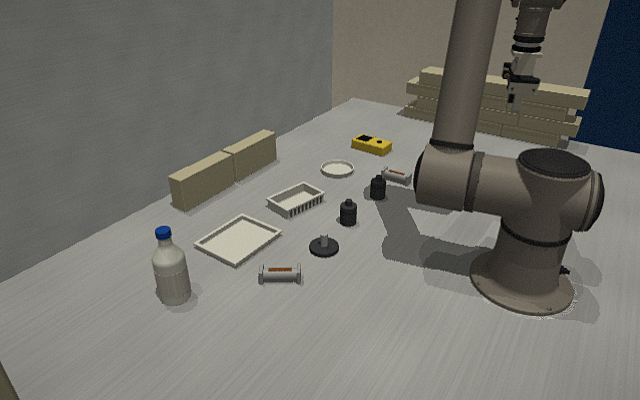

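The scene picture shows the pots at (302,149) and (340,175), the source at (372,197) and the shields at (277,132) and (407,224). The dish is at (251,175), the basket at (307,211), the tray at (361,255), the meter at (210,140) and the bottle at (428,283). The side picture agrees.

```bash
python3 - <<'E'
from h import *
c=load('scene');f=c['frame'];print(c['K'][0,0])
for n,p,z in [('potA knob',(302,143),70),('potB knob',(340,169),70),('src stub',(373,191),46),('shA',(277,132),30),('shB',(407,224),30),('meter',(210,140),35),('bottlecap',(433,272),165)]:
    print(n,ray(c,p,z).round(0).tolist())
# white holders
hsv=cv2.cvtColor(f,cv2.COLOR_BGR2HSV)
for p in [(251,175),(307,211),(361,255),(320,100),(150,150)]: print(p,f[p[1],p[0]],hsv[p[1],p[0]])
s=load('side')
for n,p,z in [('potA knob',(378,179),70),('potB knob',(348,203),70),('src stub',(324,236),46),('shA',(397,173),34),('shB',(280,270),34)]:
    print(n,ray(s,p,z).round(0).tolist())
for n,m in [('scene',c),('side',s)]:
    x0,y0,x1,y1={'scene':(180,110,470,310),'side':(140,110,440,310)}[n]
    cv2.imwrite('pics/z%s.png'%n,cv2.resize(m['frame'][y0:y1,x0:x1],None,fx=2.7,fy=2.7,interpolation=cv2.INTER_CUBIC))
E
```

```text
478.7814212555751
potA knob [[436.0, -164.0, 70.0]]
potB knob [[439.0, 3.0, 70.0]]
src stub [[427.0, 132.0, 46.0]]
shA [[433.0, -285.0, 30.0]]
shB [[450.0, 286.0, 30.0]]
meter [[611.0, -447.0, 35.0]]
bottlecap [[599.0, 445.0, 165.0]]
(251, 175) [177 192 183] [ 48  20 192]
(307, 211) [180 193 184] [ 51  17 193]
(361, 255) [182 194 184] [ 55  16 194]
(320, 100) [130 135 133] [ 42   9 135]
(150, 150) [135 140 138] [ 42   9 140]
potA knob [[425.0, -142.0, 70.0]]
potB knob [[430.0, 19.0, 70.0]]
src stub [[421.0, 147.0, 46.0]]
shA [[423.0, -273.0, 34.0]]
shB [[441.0, 293.0, 34.0]]
```

View pics/zscene.png

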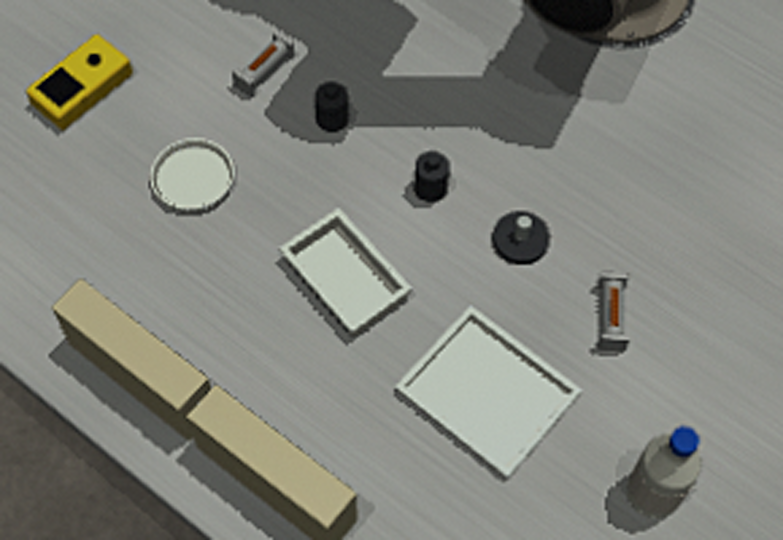

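The crop shows the three holders clearly, with the basket rim from (280,250) to (410,290) and the tray from (397,387) to (580,392), and the things lie apart from one another. Next I measure the holders from white contours.

```bash
python3 - <<'E'
from h import *
c=load('scene');f=c['frame'].astype(int)
m=((f.min(2)>160)&(np.ptp(f,axis=2)<35)).astype(np.uint8)
m[:110]=0;m[:,:220]=0;m[310:]=0
cs,_=cv2.findContours(m,cv2.RETR_EXTERNAL,cv2.CHAIN_APPROX_NONE)
for k in cs:
    if cv2.contourArea(k)<250: continue
    x,y,w,h=cv2.boundingRect(k)
    for z in (16,30):
        P=ray(c,k.reshape(-1,2),z)[:,:2].astype(np.float32)
        print((x,y,w,h),z,cv2.minAreaRect(P),cv2.minEnclosingCircle(P))
a=cv2.cvtColor(c['frame'],cv2.COLOR_BGR2HSV)
def blob(n,m,z):
    n_,l,st,ce=cv2.connectedComponentsWithStats(m.astype(np.uint8))
    for i in range(1,n_):
        if st[i,4]>8: print(n,ce[i].round(1),st[i,4],ray(c,ce[i],z).round(0), (lambda P:cv2.minAreaRect(P.astype(np.float32)))(ray(c,np.argwhere(l==i)[:,::-1],z)[:,:2]))
s=a[...,1]>120
r=np.zeros(s.shape,bool);r[110:310,180:470]=1
blob('amber',s&r&(a[...,0]<16),34);blob('yel',s&r&(a[...,0]>=18)&(a[...,0]<40),35);blob('cap',s&r&(a[...,0]>100),165)
d=(f.max(2)<55)&r
blob('dark',d,40)
E
```

```text
(327, 223, 69, 63) 16 ((619.762939453125, 225.28053283691406), (168.04978942871094, 139.2606658935547), 87.4555892944336) ((618.5829467773438, 226.16262817382812), 107.2939224243164)
(327, 223, 69, 63) 30 ((625.225830078125, 227.89361572265625), (166.36351013183594, 137.86325073242188), 87.45560455322266) ((624.0577392578125, 228.76686096191406), 106.21729278564453)
(284, 187, 49, 45) 16 ((600.8013916015625, -6.6165618896484375), (145.41342163085938, 91.78282928466797), 77.30683898925781) ((599.71728515625, -5.538333892822266), 84.42850494384766)
(284, 187, 49, 45) 30 ((606.4546508789062, -1.6765289306640625), (143.9542999267578, 90.86181640625), 77.30683135986328) ((605.38134765625, -0.609130859375), 83.58132934570312)
(238, 165, 28, 22) 16 ((621.9122314453125, -240.2577667236328), (89.29289245605469, 89.39506530761719), 61.7106819152832) ((621.765380859375, -238.19393920898438), 47.548431396484375)
(238, 165, 28, 22) 30 ((627.3533935546875, -232.9732666015625), (88.39691162109375, 88.4980697631836), 61.710594177246094) ((627.208251953125, -230.9301300048828), 47.07127380371094)
amb
[... 1888 characters left out ...]
 198.6] 274 [[449. 145.  40.]] ((446.7639465332031, 143.45115661621094), (68.14215850830078, 66.82845306396484), 38.58638000488281)
dark [406.3 237.3] 36 [[496. 311.  40.]] ((495.4842224121094, 312.0244445800781), (13.583150863647461, 34.80093765258789), 32.074249267578125)
dark [220.2 279.4] 103 [[963. -50.  40.]] ((963.6626586914062, -65.23020935058594), (3.230698585510254, 321.4754638671875), 0.1292852759361267)
dark [262.  275.6] 9 [[874.  40.  40.]] ((874.4730224609375, 40.08397674560547), (33.77641677856445, 1.9078947305679321), 89.85750579833984)
dark [430.8 277.2] 16 [[560. 444.  40.]] ((559.9120483398438, 443.8914794921875), (8.234847068786621, 25.19645118713379), 5.605152606964111)
```

The coarse map is settled: tray about (620,226), basket (603,-4), dish (623,-237), and the things in a row at x about 440. I'll move over the near group and refine with the wrist camera.

Request:
{"fn": "servo_tool", "kwargs": {"linear": [[0.2,-0.11,-0.05],[0.22,-0.12,-0.05],[0.22,-0.12,-0.05],[0.22,-0.12,-0.05],[0.22,-0.12,-0.05],[0.22,-0.12,-0.05],[0.22,-0.12,-0.05],[0.18,-0.1,-0.05]], "spin": [0,0,0,0,0,0,0,0], "hand": 1}}

```text
time: 1.15
tool_pos: [433.7, -206.4, 306.9]
tcp_rot: [-3.141, 0.0, 0.337]
contact_force: [-0.2, -0.7, 0.3]
grip_width: 91.8
finger_force: 0.0
```

```bash
python3 - <<'E'
from h import *
c=cap('wrist','w1');o=monitor.get_obs();print(o['tool_pos'],o['tcp_rot'],c['K'][0,0])
for n,p in dict(potA=(436,-164,70),potB=(439,3,70),src=(427,132,46),shA=(433,-285,34),dish=(622,-240,16),bask=(603,-4,30)).items(): print(n,proj(c,p).round())
E
```

```text
[ 436.34881278 -203.60999507  308.16565742] [-3.14147138 -0.00380284  0.3387412 ] 295.15741587430364
potA [[287. 157.]]
potB [[166. 113.]]
src [[81. 90.]]
shA [[366. 183.]]
dish [[383.  45.]]
bask [[213.  -7.]]
```

View pics/w1.png

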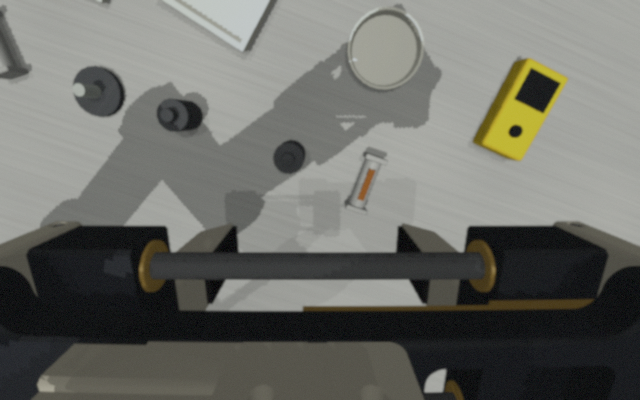

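The wrist picture matches the predictions within 4 px. The knobs are at (288,154) and (167,115), the stub tip at about (82,90), shield A runs from (375,155) to (357,205), and the dish rim centre is (386,48).

```bash
cat >> h.py <<'E'
def blobs(c,m,z,lo=60,hi=1e9):
    n,l,st,ce=cv2.connectedComponentsWithStats(m.astype(np.uint8))
    for i in range(1,n):
        if lo<st[i,4]<hi:
            P=ray(c,np.argwhere(l==i)[:,::-1],z)[:,:2].astype(np.float32)
            r=cv2.minAreaRect(P)
            pc=P-P.mean(0);w,v=np.linalg.eigh(pc.T@pc)
            print('px',ce[i].round(1),st[i,4],'xyz',ray(c,ce[i],z)[0,:2].round(1),'rect',np.round(r[0],1),np.round(r[1],1),round(r[2],1),'axis',round(np.degrees(np.arctan2(v[1,1],v[0,1]))%180,1))
E
python3 - <<'E'
from h import *
c=load('wrist');f=c['frame'].astype(int);h=cv2.cvtColor(c['frame'],cv2.COLOR_BGR2HSV)
print('knobs',ray(c,[(288,154),(167,115)],70).round(),'stub',ray(c,(80,90),46).round(),'dish',ray(c,(386,48),16).round(),'collars',ray(c,[(375,155),(357,205)],30).round())
r=np.zeros(h.shape[:2],bool);r[:215]=1
print('amber');blobs(c,(h[...,1]>120)&(h[...,0]<16)&r,31)
print('dark at 0..');blobs(c,(f.max(2)<62)&r,55)
print('dark z12');blobs(c,(f.max(2)<62)&r,12,800)
E
```

```text
knobs [[ 441. -164.   70.]
 [ 437.    1.   70.]] stub [[427. 134.  46.]] dish [[ 619. -245.   16.]] collars [[ 476. -284.   30.]
 [ 395. -286.   30.]]
amber
px [365.9 184.2] 154 xyz [ 430.5 -287.1] rect [ 429.7 -287. ] [46.8  7.6] 0.2 axis 0.7
dark at 0..
px [118.1  93.2] 161 xyz [441.1  76.4] rect [439.2  79.3] [55.3 19.7] 11.0 axis 13.4
px [536.9  90.3] 989 xyz [ 629.8 -450.2] rect [ 629.7 -450.4] [43.9 39.4] 86.4 axis 84.9
px [99.8 84.6] 72 xyz [444.  101.9] rect [444.1 101.5] [15.4  9. ] 61.0 axis 59.9
px [183.3 116.7] 666 xyz [439.8 -13.8] rect [439.4  -8.7] [38.  59.4] 19.0 axis 120.5
px [515.1 130.7] 88 xyz [ 572.7 -447.8] rect [ 572.9 -447.8] [12.2 14.5] 19.8 axis 110.7
px [289.4 156.3] 738 xyz [ 436.  -166.1] rect [ 435.9 -166.6] [39.  44.8] 63.1 axis 165.3
dark z12
px [536.9  90.3] 989 xyz [ 643.5 -478. ] rect [ 643.3 -478.2] [48.5 43.5] 86.4 axis 84.9
```

Shield A lies at about (433,-286) with its axis near 1°. I'll turn to yaw 1°, come in above it and check.

Request:
{"fn": "servo_tool", "kwargs": {"linear": [[0,0,0.1],[0,0,0.12],[-0.006,0.1,0.14],[-0.006,0.1,0.14],[-0.006,0.1,0.14],[-0.006,0.11,0.14],[0,0,0.12],[0,0,0.1]], "spin": [0.102,0.102,0,0,0,0,0,0]}}

```text
time: 2.2
tool_pos: [428.6, -290.3, 105.3]
tcp_rot: [-3.141, 0.001, 0.015]
contact_force: [-0.3, 0.6, -0.1]
grip_width: 91.6
finger_force: 0.0
```

```bash
python3 - <<'E'
from h import *
c=cap('wrist','w2');h=cv2.cvtColor(c['frame'],cv2.COLOR_BGR2HSV);o=monitor.get_obs();print(o['tool_pos'],o['tcp_rot'])
blobs(c,(h[...,1]>120)&(h[...,0]<16),31)
print('collar ctr px',proj(c,[(474,-286,34),(392,-286,34),(433,-286,34)]))
E
```

```text
[ 427.52383031 -289.21255746  103.12250597] [-3.13797402  0.00401342  0.01481651]
px [311.5 200.4] 632 xyz [ 431.1 -286.9] rect [ 430.  -286.9] [48.   9.1] 0.3 axis 179.9
collar ctr px [[310.89661271 148.25049368]
 [309.9542419  245.83270523]
 [310.40003591 199.22073267]]
```

View pics/w2.png

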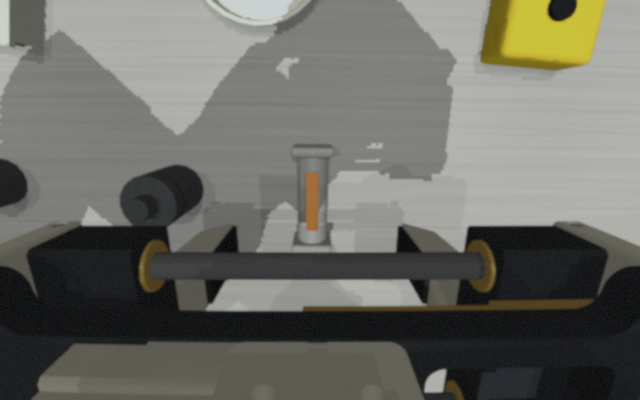

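The tube sits at (311,200), centred between the open fingers. I go down and grip.

Request:
{"fn": "servo_tool", "kwargs": {"linear": [[0.01,-0.012,0.06],[0.01,0,0.09],[0,0,0.1],[0,0,0.1],[0,0,0.08],[0,0,0.045],[0,0,0],[0,0,0]], "spin": [0,0,0,0,0,0,0,0]}}

```text
time: 3.25
tool_pos: [433.6, -288.0, 12.3]
tcp_rot: [3.141, -0.001, 0.015]
contact_force: [-0.5, -0.2, 0.4]
grip_width: 91.9
finger_force: 0.0
```

Request:
{"fn": "servo_tool", "kwargs": {"linear": [[0,0,0],[0,0,0],[0,0,0],[0,0,0],[0,0,0],[0,0,0],[0,0,0],[0,0,0]], "spin": [0,0,0,0,0,0,0,0], "hand": -1}}

```text
time: 4.25
tool_pos: [433.1, -287.5, 11.7]
tcp_rot: [-3.141, 0.0, 0.015]
contact_force: [0.0, 0.6, 0.8]
grip_width: 25.3
finger_force: 30.0
```

Held, but close to the fingertips, so I regrip 6 mm lower.

Request:
{"fn": "servo_tool", "kwargs": {"linear": [[0,0,0],[0,0,0],[0,0,0],[0,0,0.01],[0,0,0.01],[0,0,0.01],[0,0,0],[0,0,0]], "spin": [0,0,0,0,0,0,0,0], "hand": -0.2}}

```text
time: 5.25
tool_pos: [433.2, -287.7, 5.7]
tcp_rot: [3.142, -0.0, 0.015]
contact_force: [0.6, 0.6, -0.4]
grip_width: 36.4
finger_force: 0.0
```

Request:
{"fn": "servo_tool", "kwargs": {"linear": [[0,0,0],[0,0,0],[0,0,0],[0,0,0],[0,0,-0.02],[0,0,-0.1],[0,0,-0.15],[0,0,-0.1]], "spin": [0,0,0,0,0,0,0,0], "hand": -1}}

```text
time: 6.25
tool_pos: [433.2, -287.7, 80.8]
tcp_rot: [3.141, -0.0, 0.015]
contact_force: [-0.4, -0.3, -3.2]
grip_width: 25.1
finger_force: 30.0
```

Shield held at 25 mm. I carry it towards the tray, high, and look at the tray.

Request:
{"fn": "servo_tool", "kwargs": {"linear": [[0.02,-0.04,-0.15],[0.05,-0.1,-0.2],[0.06,-0.18,-0.18],[0.06,-0.23,-0.14],[0.06,-0.25,-0.1],[0.06,-0.26,-0.05],[0.06,-0.26,-0.02],[0.06,-0.26,-0.01]], "spin": [0,0,0,0,0,0,0,0]}}

```text
time: 7.25
tool_pos: [514.1, 31.4, 249.8]
tcp_rot: [3.141, 0.0, 0.015]
contact_force: [-0.4, -0.7, -3.6]
grip_width: 25.3
finger_force: 30.0
```

Request:
{"fn": "servo_tool", "kwargs": {"linear": [[0.08,-0.25,0],[0.08,-0.22,0],[0.08,-0.2,0],[0.08,-0.16,0],[0.06,-0.1,0],[0.02,-0.05,0],[0,0,0],[0,0,0]], "spin": [0,0,0,0,0,0,0,0]}}

```text
time: 8.25
tool_pos: [590.9, 225.9, 249.7]
tcp_rot: [3.141, 0.001, 0.015]
contact_force: [-0.2, -0.1, -2.6]
grip_width: 24.9
finger_force: 30.0
```

```bash
python3 - <<'E'
from h import *
c=cap('wrist','w3');o=monitor.get_obs();print(o['tool_pos'],o['tcp_rot'],o['grip_width'])
E
```

```text
[591.03003761 225.89589317 249.85508632] [3.14119470e+00 1.91592497e-04 1.43939923e-02] 25.293404046080653
```

View pics/w3.png

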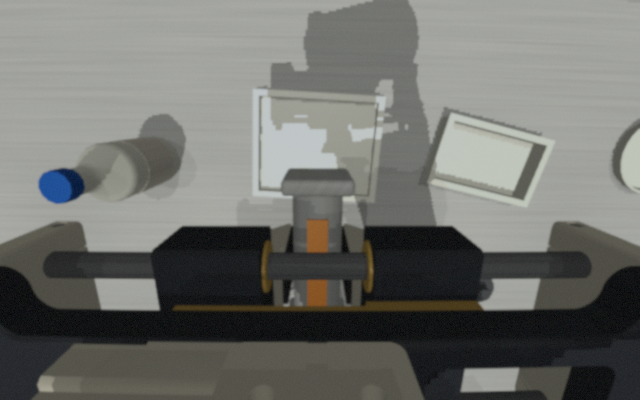

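The tray's rim corners are at (254,89), (386,96), (377,202) and (252,198). The basket's are at (447,108), (553,141), (527,206) and (428,181), and the bottle is well to the left.

```bash
python3 - <<'E'
from h import *
c=load('wrist')
for n,p,z in [('tray',[(254,89),(386,96),(377,202),(252,198)],16),('bask',[(447,108),(553,141),(527,206),(428,181)],30)]:
    P=ray(c,p,z)[:,:2];e=np.roll(P,-1,0)-P
    print(n,P.round().tolist(),P.mean(0).round(1),np.linalg.norm(e,axis=1).round(),np.degrees(np.arctan2(e[:,1],e[:,0])).round(1))
g=cv2.cvtColor(c['frame'],cv2.COLOR_BGR2GRAY)
cv2.imwrite('pics/z3.png',cv2.resize(c['frame'][70:230,230:570],None,fx=2.3,fy=2.3,interpolation=cv2.INTER_CUBIC))
# sharp check: project corners of estimated boxes
def box(cx,cy,yaw,a,b,z):
    R=np.array([[np.cos(yaw),-np.sin(yaw)],[np.sin(yaw),np.cos(yaw)]]);return np.c_[(R@np.array([[a,b],[a,-b],[-a,-b],[-a,b]]).T).T+[cx,cy],[z]*4]
print(proj(c,box(620,226,np.radians(-2.5),66,80,16)).round(),proj(c,box(604,-4,np.radians(-13),42,68,30)).round())
E
```

```text
tray [[693.0, 305.0], [687.0, 138.0], [547.0, 141.0], [550.0, 314.0]] [619.3 224.5] [167. 140. 173. 143.] [-92.  179.1  88.9  -3.3]
bask [[673.0, 65.0], [636.0, -79.0], [548.0, -62.0], [581.0, 78.0]] [609.6   0.7] [148.  89. 144.  94.] [-104.6  169.    76.9   -8.3]
[[256.  92.]
 [382. 100.]
 [371. 199.]
 [255. 193.]] [[455. 119.]
 [553. 146.]
 [526. 206.]
 [433. 183.]]
```

View pics/z3.png

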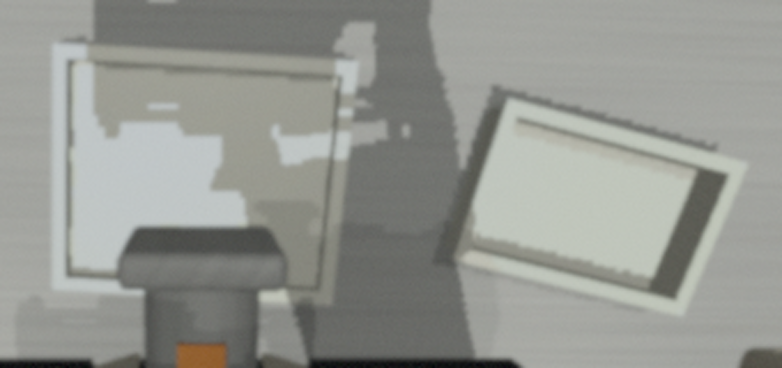

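```bash
python3 - <<'E'
from h import *
c=load('wrist')
for n,p,z in [('tray',[(252.6,88.3),(385.7,95.2),(374.3,202.6),(252.2,196)],16),('trayin',[(261,97),(376,103),(367,195),(260,189)],12),('bask',[(450.4,112.2),(555.2,140.9),(527.8,207),(427.8,183.9)],30)]:
    P=ray(c,p,z)[:,:2];e=np.roll(P,-1,0)-P
    print(n,P.round().tolist(),P.mean(0).round(1),np.linalg.norm(e,axis=1).round(),np.degrees(np.arctan2(e[:,1],e[:,0])).round(1))
E
```

```text
tray [[694.0, 307.0], [688.0, 139.0], [546.0, 144.0], [553.0, 313.0]] [620.2 225.8] [168. 142. 169. 141.] [-92.  177.8  87.6  -2.5]
trayin [[684.0, 298.0], [678.0, 150.0], [556.0, 154.0], [562.0, 303.0]] [620.  226.1] [148. 123. 149. 121.] [-92.  177.9  87.5  -2.5]
bask [[668.0, 60.0], [636.0, -82.0], [547.0, -63.0], [577.0, 78.0]] [607.1  -1.7] [145.  91. 144.  93.] [-102.9  168.3   78.   -11.3]
```

Tray at (620,226) with yaw -2.4°, basket at (606,-3) with yaw -12°. I set shield A down in the tray's near-y half, at (618.6,192).

Request:
{"fn": "servo_tool", "kwargs": {"linear": [[0.03,0.03,0.12],[0.04,0.05,0.18],[0.04,0.05,0.22],[0.035,0.034,0.22],[0,0,0.2],[0,0,0.14],[0,0,0.07],[0,0,0.025]], "spin": [0.036,0,0,0,0,0,0,0]}}

```text
time: 9.3
tool_pos: [619.3, 192.8, 14.6]
tcp_rot: [3.141, 0.0, -0.042]
contact_force: [0.0, -0.3, -2.8]
grip_width: 25.0
finger_force: 30.0
```

Request:
{"fn": "servo_tool", "kwargs": {"linear": [[0,0,0.005],[0,0,0.005],[0,0,0.005],[0,0,0],[0,0,0],[0,0,0],[0,0,0],[0,0,0]], "spin": [0,0,0,0,0,0,0,0]}}

```text
time: 10.3
tool_pos: [619.3, 193.2, 11.6]
tcp_rot: [3.141, 0.0, -0.041]
contact_force: [0.4, 1.1, -3.1]
grip_width: 25.2
finger_force: 30.0
```

Still carrying its weight. I lower 1.5 mm more, then release with a small opening and lift.

Request:
{"fn": "servo_tool", "kwargs": {"linear": [[0,0,0.004],[0,0,0.004],[0,0,0],[0,0,0],[0,0,0],[0,0,0],[0,0,0],[0,0,0]], "spin": [0,0,0,0,0,0,0,0]}}

```text
time: 11.3
tool_pos: [619.3, 193.2, 10.1]
tcp_rot: [3.142, -0.0, -0.041]
contact_force: [0.7, -0.2, -2.7]
grip_width: 25.3
finger_force: 30.0
```

Request:
{"fn": "servo_tool", "kwargs": {"linear": [[0,0,0],[0,0,0],[0,0,0],[0,0,-0.04],[0,0,-0.12],[0,0,-0.2],[0,0,-0.22],[0,0,-0.22]], "spin": [0,0,0,0,0,0,0,0], "hand": -0.2}}

```text
time: 12.3
tool_pos: [619.2, 193.2, 172.2]
tcp_rot: [-3.141, -0.001, -0.041]
contact_force: [0.6, -0.3, -0.7]
grip_width: 36.9
finger_force: 0.0
```

Request:
{"fn": "servo_tool", "kwargs": {"linear": [[0,0,0],[0,0,0],[0,0,0],[-0.06,-0.1,0.02],[-0.1,-0.2,0.06],[-0.12,-0.24,0.08],[-0.11,-0.21,0.08],[-0.065,-0.1,0.06]], "spin": [-0.1,-0.1,-0.1,-0.093,0,0,0,0], "hand": 1}}

```text
time: 13.3
tool_pos: [449.8, 290.2, 110.2]
tcp_rot: [-3.141, 0.0, 0.578]
contact_force: [-0.0, -1.0, -0.5]
grip_width: 91.8
finger_force: 0.0
```

```bash
python3 - <<'E'
from h import *
c=cap('wrist','w4');h=cv2.cvtColor(c['frame'],cv2.COLOR_BGR2HSV);o=monitor.get_obs();print(o['tool_pos'],o['tcp_rot'])
blobs(c,(h[...,1]>120)&(h[...,0]<16),31)
E
```

```text
[447.0714533  290.38206159 108.78163133] [-3.14008611  0.00417534  0.57858348]
px [542.   94.5] 804 xyz [618.2 190.1] rect [617.8 190.2] [ 9.9 49.8] 87.3 axis 177.1
px [318.7 206.1] 600 xyz [447.6 285.9] rect [446.7 285.5] [48.6  9.2] 33.5 axis 35.0
```

View pics/w4.png

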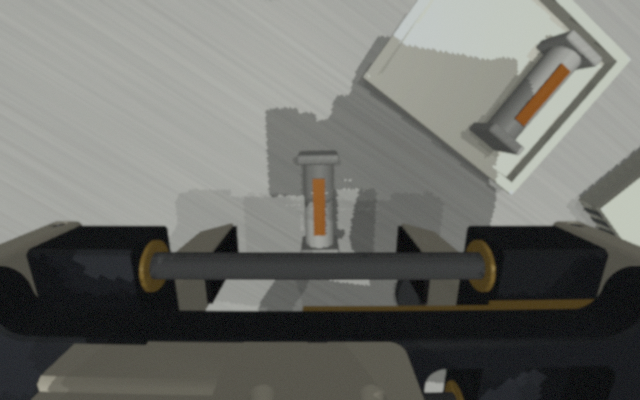

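Shield A lies flat inside the tray at (540,95). Shield B is at (319,206), nearly aligned with the fingers. I go down and grip it.

Request:
{"fn": "servo_tool", "kwargs": {"linear": [[-0.01,0.02,0.06],[0,0,0.1],[0,0,0.12],[0,0,0.11],[0,0,0.08],[0,0,0.035],[0,0,0.01],[0,0,0]], "spin": [0,0,0,0,0,0,0,0]}}

```text
time: 14.35
tool_pos: [453.0, 284.8, 7.6]
tcp_rot: [3.141, -0.001, 0.576]
contact_force: [0.9, -0.2, 0.3]
grip_width: 92.3
finger_force: 0.0
```

Request:
{"fn": "servo_tool", "kwargs": {"linear": [[0,0,0],[0,0,0],[0,0,0],[0,0,0],[0,0,0],[0,0,0],[0,0,0],[0,0,0]], "spin": [0,0,0,0,0,0,0,0], "hand": -1}}

```text
time: 15.35
tool_pos: [452.4, 284.8, 7.1]
tcp_rot: [-3.141, 0.0, 0.576]
contact_force: [-0.4, 1.2, -0.5]
grip_width: 25.1
finger_force: 30.0
```

Gripped at 25 mm. I carry it over to the tray's other half.

Request:
{"fn": "servo_tool", "kwargs": {"linear": [[0,0,-0.05],[0,0,-0.15],[0,0,-0.2],[0.06,0.05,-0.15],[0.16,0.14,0],[0.18,0.16,0],[0.16,0.14,0],[0.095,0.085,0]], "spin": [0,0,0,0,0,0,0,0]}}

```text
time: 16.35
tool_pos: [626.6, 258.6, 116.9]
tcp_rot: [3.141, 0.0, 0.575]
contact_force: [-0.6, 0.0, -3.8]
grip_width: 24.9
finger_force: 30.0
```

Request:
{"fn": "servo_tool", "kwargs": {"linear": [[0,0,0],[0,0,0],[0,0,0],[0,0,0.03],[0,0,0.1],[0,0,0.14],[0,0,0.1],[0,0,0.05]], "spin": [0.1,0.1,0.1,0.09,0,0,0,0]}}

```text
time: 17.35
tool_pos: [624.1, 259.2, 31.7]
tcp_rot: [3.14, 0.003, -0.037]
contact_force: [-1.0, -1.0, -3.9]
grip_width: 24.8
finger_force: 30.0
```

Request:
{"fn": "servo_tool", "kwargs": {"linear": [[0,0,0.03],[0,0,0.03],[0,0,0.02],[0,0,0.012],[0,0,0.005],[0,0,0],[0,0,0],[0,0,0]], "spin": [0,0,0,0,0,0,0,0]}}

```text
time: 18.35
tool_pos: [625.1, 259.6, 13.8]
tcp_rot: [3.142, -0.0, -0.036]
contact_force: [-0.1, -0.4, -3.2]
grip_width: 25.0
finger_force: 30.0
```

Request:
{"fn": "servo_tool", "kwargs": {"linear": [[0,0,0.005],[0,0,0.005],[0,0,0.003],[0,0,0],[0,0,0],[0,0,0],[0,0,0],[0,0,0]], "spin": [0,0,0,0,0,0,0,0]}}

```text
time: 19.35
tool_pos: [625.0, 259.6, 11.1]
tcp_rot: [3.142, 0.0, -0.036]
contact_force: [-0.5, -0.3, -1.9]
grip_width: 25.2
finger_force: 30.0
```

Request:
{"fn": "servo_tool", "kwargs": {"linear": [[0,0,0],[0,0,0],[0,0,0],[0,0,-0.04],[0,0,-0.12],[0,0,-0.2],[0,0,-0.25],[0,0,-0.25]], "spin": [0,0,0,0,0,0,0,0], "hand": -0.2}}

```text
time: 20.35
tool_pos: [625.0, 259.6, 185.4]
tcp_rot: [-3.141, -0.001, -0.037]
contact_force: [0.8, 0.9, 0.3]
grip_width: 36.9
finger_force: 0.0
```

Request:
{"fn": "servo_tool", "kwargs": {"linear": [[-0.08,0.05,0],[-0.13,0.09,0.02],[-0.14,0.1,0.05],[-0.14,0.1,0.05],[-0.14,0.1,0.05],[-0.14,0.1,0.05],[-0.12,0.08,0.04],[-0.075,0.05,0.02]], "spin": [0,0,0,0,0,0,0,0], "hand": 1}}

```text
time: 21.35
tool_pos: [426.2, 132.2, 127.5]
tcp_rot: [3.141, -0.0, -0.037]
contact_force: [0.5, -0.1, -0.3]
grip_width: 92.0
finger_force: 0.0
```

```bash
python3 - <<'E'
from h import *
c=cap('wrist','w5');o=monitor.get_obs();print(o['tool_pos'],o['tcp_rot']);print(proj(c,[(427,133,46),(440,1,70)]).round())
E
```

```text
[424.25640438 131.53452422 126.92315442] [ 3.14072070e+00  2.41851243e-03 -3.66191484e-02]
[[315. 200.]
 [487. 186.]]
```

View pics/w5.png

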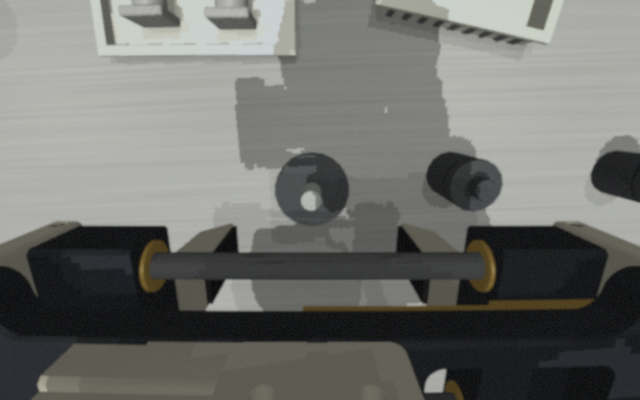

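The disc spans (276..349, 153..225), the stub tip is at (312,202), and pot B's knob is at (483,187). Both shields lie side by side in the tray at the top.

```bash
python3 - <<'E'
from h import *
c=load('wrist');f=c['frame'].astype(int)
print(ray(c,(312.5,189),12),ray(c,(312,200),46),'potB',ray(c,(484,187),70))
m=(f.max(2)<75);m[230:]=0
blobs(c,m,12,1500,20000)
E
```

```text
[[428.71442783 135.10785744  12.        ]] [[427.41829053 135.12236923  46.        ]] potB [[439.63876633   3.63633129  70.        ]]
px [618.2 174.3] 1929 xyz [ 432.7 -161.8] rect [ 433.6 -165.8] [62.8 42.9] 74.1 axis 54.3
px [323.6 184.9] 2077 xyz [432.3 124.4] rect [429.6 130.7] [59.4 66.4] 86.4 axis 9.1
px [456.4 179.4] 2426 xyz [433.2  -2.4] rect [433.2  -6.4] [68.3 46.5] 59.4 axis 51.2
```

Request:
{"fn": "servo_tool", "kwargs": {"linear": [[0.004,-0.011,0.06],[0,0,0.1],[0,0,0.13],[0,0,0.12],[0,0,0.08],[0,0,0.04],[0,0,0.02],[0,0,0]], "spin": [0,0,0,0,0,0,0,0]}}

```text
time: 22.4
tool_pos: [428.5, 135.1, 17.2]
tcp_rot: [-3.142, -0.0, -0.036]
contact_force: [-0.9, -0.6, -0.1]
grip_width: 92.0
finger_force: 0.0
```

Request:
{"fn": "servo_tool", "kwargs": {"linear": [[0,0,0],[0,0,0],[0,0,0],[0,0,0],[0,0,0],[0,0,0],[0,0,0],[0,0,0]], "spin": [0,0,0,0,0,0,0,0], "hand": -1}}

```text
time: 23.4
tool_pos: [428.2, 135.0, 17.1]
tcp_rot: [-3.142, -0.0, -0.037]
contact_force: [-0.5, 0.4, 0.2]
grip_width: 17.4
finger_force: 30.0
```

Request:
{"fn": "servo_tool", "kwargs": {"linear": [[0,0,-0.05],[0,0,-0.15],[0.02,0.03,-0.2],[0.06,0.1,-0.2],[0.07,0.18,-0.16],[0.08,0.22,-0.1],[0.08,0.24,-0.04],[0.08,0.24,-0.02]], "spin": [0,0,0,0,0,0,0,0]}}

```text
time: 24.4
tool_pos: [498.9, -71.3, 202.4]
tcp_rot: [3.141, -0.001, -0.036]
contact_force: [0.8, -0.3, -1.5]
grip_width: 17.1
finger_force: 30.0
```

Request:
{"fn": "servo_tool", "kwargs": {"linear": [[0.08,0.24,0],[0.08,0.22,0],[0.07,0.18,0],[0.04,0.12,0],[0.02,0.06,0],[0,0.02,0],[0,0,0],[0,0,0]], "spin": [0,0,0,0,0,0,0,0]}}

```text
time: 25.4
tool_pos: [550.5, -238.8, 201.4]
tcp_rot: [-3.141, 0.0, -0.036]
contact_force: [-0.5, 0.4, -1.5]
grip_width: 17.6
finger_force: 30.0
```

```bash
python3 - <<'E'
from h import *
c=cap('wrist','w6');o=monitor.get_obs();print(o['tool_pos'],o['tcp_rot'],o['grip_width']);print(proj(c,[(620,-242,16)]).round())
E
```

```text
[ 550.53126375 -238.9400977   201.35109135] [-3.14154882e+00 -3.37534092e-05 -3.55483144e-02] 17.140189517902158
[[316. 116.]]
```

View pics/w6.png

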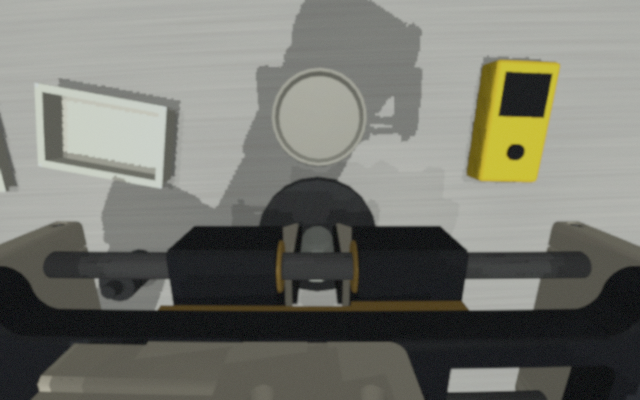

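The dish rim spans (272..367, 68..165), and the basket's rim corners are (35,84), (168,104), (163,187) and (37,165).

```bash
python3 - <<'E'
from h import *
c=load('wrist')
P=ray(c,[(272,116.5),(367,116.5),(319.5,68),(319.5,165)],16)[:,:2];print(P.round(1).tolist(),P.mean(0))
P=ray(c,[(35,84),(168,104),(163,187),(37,165)],30)[:,:2];e=np.roll(P,-1,0)-P
print(P.round().tolist(),P.mean(0).round(1),np.linalg.norm(e,axis=1).round(),np.degrees(np.arctan2(e[:,1],e[:,0])).round(1))
E
```

```text
[[621.8, -191.8], [618.0, -299.0], [670.9, -247.1], [564.7, -243.6]] [ 618.83451893 -245.38281481]
[[667.0, 60.0], [639.0, -83.0], [548.0, -62.0], [579.0, 82.0]] [608.2  -0.7] [145.  94. 147.  90.] [-100.9  167.2   77.7  -14. ]
```

Request:
{"fn": "servo_tool", "kwargs": {"linear": [[0.08,0.01,0.04],[0.12,0.01,0.08],[0.1,0,0.15],[0.043,0,0.2],[0,0,0.2],[0,0,0.13],[0,0,0.055],[0,0,0.02]], "spin": [0,0,0,0,0,0,0,0]}}

```text
time: 26.45
tool_pos: [619.4, -246.2, 25.7]
tcp_rot: [-3.142, 0.0, -0.036]
contact_force: [0.5, -0.8, -2.0]
grip_width: 17.5
finger_force: 30.0
```

Request:
{"fn": "servo_tool", "kwargs": {"linear": [[0,0,0.006],[0,0,0.005],[0,0,0.005],[0,0,0.003],[0,0,0],[0,0,0],[0,0,0],[0,0,0]], "spin": [0,0,0,0,0,0,0,0]}}

```text
time: 27.45
tool_pos: [619.0, -246.3, 22.3]
tcp_rot: [3.141, -0.0, -0.037]
contact_force: [0.7, 0.4, -2.2]
grip_width: 17.0
finger_force: 30.0
```

Request:
{"fn": "servo_tool", "kwargs": {"linear": [[0,0,0.003],[0,0,0.003],[0,0,0],[0,0,0],[0,0,0],[0,0,0],[0,0,0],[0,0,0]], "spin": [0,0,0,0,0,0,0,0]}}

```text
time: 28.45
tool_pos: [619.0, -246.3, 21.1]
tcp_rot: [3.141, -0.0, -0.036]
contact_force: [-1.1, 0.5, -0.5]
grip_width: 17.0
finger_force: 30.0
```

Request:
{"fn": "servo_tool", "kwargs": {"linear": [[0,0,0],[0,0,0],[0,0,0],[0,0,-0.04],[0,0,-0.12],[0,0,-0.2],[0,0,-0.25],[0,0,-0.25]], "spin": [0,0,0,0,0,0,0,0], "hand": -0.2}}

```text
time: 29.45
tool_pos: [618.9, -246.2, 195.4]
tcp_rot: [3.141, -0.001, -0.037]
contact_force: [0.6, -1.0, -0.7]
grip_width: 36.5
finger_force: 0.0
```

Request:
{"fn": "servo_tool", "kwargs": {"linear": [[0,0,0],[0,0,0],[0,0,0],[0,0,0],[0,0,0],[0,0,0],[0,0,0],[0,0,0]], "spin": [-0.11,-0.11,-0.11,-0.11,-0.11,-0.11,-0.11,-0.115], "hand": 1}}

```text
time: 30.45
tool_pos: [619.0, -246.3, 193.8]
tcp_rot: [3.141, 0.0, 1.36]
contact_force: [0.7, -0.5, -0.2]
grip_width: 91.8
finger_force: 0.0
```

Request:
{"fn": "servo_tool", "kwargs": {"linear": [[0.02,-0.08,0],[0.03,-0.14,0.03],[0.03,-0.15,0.04],[0.03,-0.15,0.04],[0.03,-0.15,0.04],[0.03,-0.14,0.03],[0.02,-0.1,0.03],[0.016,-0.06,0.01]], "spin": [0,0,0,0,0,0,0,0]}}

```text
time: 31.45
tool_pos: [437.7, -163.9, 149.6]
tcp_rot: [3.141, 0.0, 1.354]
contact_force: [0.1, -0.0, 0.9]
grip_width: 91.8
finger_force: 0.0
```

```bash
python3 - <<'E'
from h import *
c=cap('wrist','w7');o=monitor.get_obs();print(o['tool_pos'],o['tcp_rot']);print(proj(c,[(438,-165,70),(438,-165,55),(440,3,70)]).round())
E
```

```text
[ 436.75210863 -163.28967488  149.29709112] [-3.14061355e+00 -2.01664164e-04  1.35377636e+00]
[[317. 202.]
 [317. 197.]
 [269. -22.]]
```

View pics/w7.png

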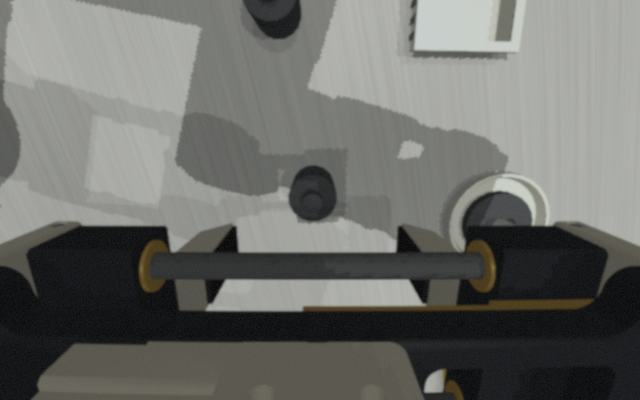

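The knob is at (313,202), about 3 mm to the tool's -y side. The source lies in the dish at (500,217). I correct for the knob, go down and grip the body.

Request:
{"fn": "servo_tool", "kwargs": {"linear": [[0.002,-0.016,0.05],[0,0,0.1],[0,0,0.13],[0,0,0.13],[0,0,0.1],[0,0,0.05],[0,0,0.02],[0,0,0]], "spin": [0,0,0,0,0,0,0,0]}}

```text
time: 32.5
tool_pos: [435.7, -163.4, 33.3]
tcp_rot: [3.141, 0.0, 1.354]
contact_force: [0.3, 0.6, -0.8]
grip_width: 91.8
finger_force: 0.0
```

Request:
{"fn": "servo_tool", "kwargs": {"linear": [[0,0,0],[0,0,0],[0,0,0],[0,0,0],[0,0,0],[0,0,0],[0,0,0],[0,0,0]], "spin": [0,0,0,0,0,0,0,0], "hand": -1}}

```text
time: 33.5
tool_pos: [434.8, -163.0, 33.1]
tcp_rot: [-3.14, -0.0, 1.354]
contact_force: [-3.3, 0.0, 4.4]
grip_width: 43.3
finger_force: 30.0
```

Gripped at 43 mm. I lift it, carry it to the basket's -y half at (600.7,-30.8) and lower it.

Request:
{"fn": "servo_tool", "kwargs": {"linear": [[0,0,-0.03],[0,0,-0.1],[0,0,-0.15],[0.1,0.08,-0.12],[0.18,0.146,-0.02],[0.2,0.162,0],[0.2,0.162,0],[0.144,0.118,0]], "spin": [0,0,0,0,0,0,0,0]}}

```text
time: 34.5
tool_pos: [602.8, -29.3, 116.5]
tcp_rot: [3.142, -0.0, 1.355]
contact_force: [0.9, -0.9, -6.2]
grip_width: 43.2
finger_force: 30.0
```

Request:
{"fn": "servo_tool", "kwargs": {"linear": [[0,0,0],[0,0,0],[0,0,0.03],[0,0,0.07],[0,0,0.1],[0,0,0.1],[0,0,0.05],[0,0,0.02]], "spin": [0,0,0,0,0,0,0,0]}}

```text
time: 35.5
tool_pos: [600.9, -31.3, 42.3]
tcp_rot: [-3.14, 0.0, 1.353]
contact_force: [0.1, 0.4, -6.5]
grip_width: 43.1
finger_force: 30.0
```

Request:
{"fn": "servo_tool", "kwargs": {"linear": [[0,0,0.008],[0,0,0.006],[0,0,0.004],[0,0,0.003],[0,0,0],[0,0,0],[0,0,0],[0,0,0]], "spin": [0,0,0,0,0,0,0,0]}}

```text
time: 36.5
tool_pos: [601.4, -31.1, 38.9]
tcp_rot: [3.142, 0.0, 1.354]
contact_force: [0.1, 0.3, -7.4]
grip_width: 43.5
finger_force: 30.0
```

Request:
{"fn": "servo_tool", "kwargs": {"linear": [[0,0,0.004],[0,0,0.003],[0,0,0.002],[0,0,0],[0,0,0],[0,0,0],[0,0,0],[0,0,0]], "spin": [0,0,0,0,0,0,0,0]}}

```text
time: 37.5
tool_pos: [601.3, -31.0, 37.2]
tcp_rot: [3.142, 0.0, 1.354]
contact_force: [-0.3, 1.0, -4.7]
grip_width: 43.8
finger_force: 30.0
```

Request:
{"fn": "servo_tool", "kwargs": {"linear": [[0,0,0],[0,0,0],[0,0,0],[0,0,-0.04],[0,0,-0.12],[0,0,-0.18],[0,0,-0.2],[0,0,-0.1]], "spin": [0,0,0,0,0,0,0,0], "hand": 0.3}}

```text
time: 38.5
tool_pos: [602.4, -31.2, 168.4]
tcp_rot: [3.137, -0.0, 1.354]
contact_force: [-0.2, 0.3, -0.5]
grip_width: 59.8
finger_force: 0.0
```

Request:
{"fn": "servo_tool", "kwargs": {"linear": [[0,-0.06,0],[-0.002,-0.11,0.01],[-0.002,-0.13,0.02],[-0.002,-0.14,0.02],[-0.002,-0.14,0.02],[-0.002,-0.12,0.01],[-0.002,-0.09,0],[-0.002,-0.04,0]], "spin": [0,0,0,0,0,0,0,0], "hand": 1}}

```text
time: 39.5
tool_pos: [436.6, 2.4, 148.3]
tcp_rot: [-3.139, 0.0, 1.354]
contact_force: [0.3, -0.4, -0.1]
grip_width: 92.0
finger_force: 0.0
```

```bash
python3 - <<'E'
from h import *
c=cap('wrist','w8');o=monitor.get_obs();print(o['tool_pos'],o['tcp_rot']);print(proj(c,[(438,2,70),(438,2,55)]).round())
E
```

```text
[436.40382268   2.47390255 148.46817036] [-3.13929466e+00  2.12048592e-04  1.35396653e+00]
[[319. 201.]
 [319. 197.]]
```

View pics/w8.png

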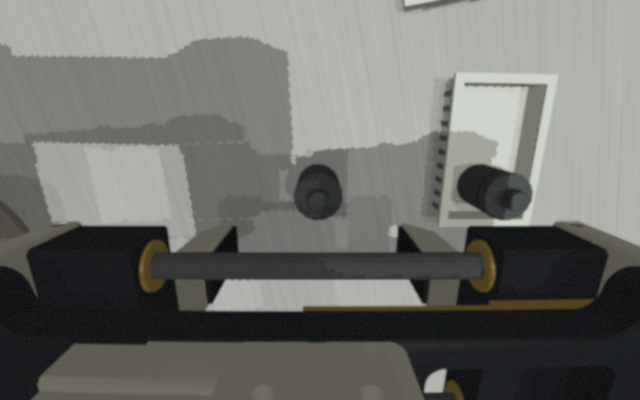

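Pot B's knob is at (318,201), centred within about 1 mm. Pot A stands in the basket with its knob at (513,198). I go down and grip pot B.

Request:
{"fn": "servo_tool", "kwargs": {"linear": [[0,0.003,0.05],[0,0,0.1],[0,0,0.13],[0,0,0.13],[0,0,0.1],[0,0,0.05],[0,0,0.015],[0,0,0]], "spin": [0,0,0,0,0,0,0,0]}}

```text
time: 40.55
tool_pos: [439.6, 1.8, 34.3]
tcp_rot: [3.141, 0.0, 1.354]
contact_force: [0.5, -0.3, -0.4]
grip_width: 91.4
finger_force: 0.0
```

Request:
{"fn": "servo_tool", "kwargs": {"linear": [[0,0,0],[0,0,0],[0,0,0],[0,0,0],[0,0,0],[0,0,0],[0,0,0],[0,0,0]], "spin": [0,0,0,0,0,0,0,0], "hand": -1}}

```text
time: 41.55
tool_pos: [438.5, 2.0, 34.0]
tcp_rot: [-3.14, 0.0, 1.354]
contact_force: [-4.9, 1.3, 3.2]
grip_width: 43.1
finger_force: 30.0
```

```bash
python3 - <<'E'
from h import *
c=load('wrist');print('potA knob',ray(c,(513,198),74))
P=ray(c,[(456,73),(558,75),(441,227)],30)[:,:2];print(P,(P[1]+P[2])/2)
E
```

```text
potA knob [[595.84929608 -28.55255558  74.        ]]
[[578.99508226  79.71891205]
 [669.08282968  59.38754601]
 [549.91181467 -61.87112828]] [609.49732218  -1.24179113]
```

Request:
{"fn": "servo_tool", "kwargs": {"linear": [[0,0,-0.03],[0,0,-0.1],[0,0,-0.15],[0.04,0.1,-0.12],[0.07,0.18,-0.02],[0.08,0.21,0],[0.074,0.2,0],[0.05,0.136,0]], "spin": [0,0,0,0,0,0,0,0]}}

```text
time: 42.55
tool_pos: [615.9, 27.8, 117.5]
tcp_rot: [3.141, 0.0, 1.354]
contact_force: [-0.0, 0.5, -5.1]
grip_width: 43.1
finger_force: 30.0
```

Request:
{"fn": "servo_tool", "kwargs": {"linear": [[0,0,0],[0,0,0],[0,0,0.03],[0,0,0.07],[0,0,0.1],[0,0,0.1],[0,0,0.05],[0,0,0.02]], "spin": [0,0,0,0,0,0,0,0]}}

```text
time: 43.55
tool_pos: [613.7, 27.5, 43.3]
tcp_rot: [-3.141, 0.0, 1.354]
contact_force: [0.0, 1.2, -6.2]
grip_width: 43.4
finger_force: 30.0
```

Request:
{"fn": "servo_tool", "kwargs": {"linear": [[0,0,0.008],[0,0,0.006],[0,0,0.004],[0,0,0.003],[0,0,0],[0,0,0],[0,0,0],[0,0,0]], "spin": [0,0,0,0,0,0,0,0]}}

```text
time: 44.55
tool_pos: [614.1, 27.6, 39.9]
tcp_rot: [3.142, 0.0, 1.354]
contact_force: [-0.2, -0.4, -5.0]
grip_width: 43.5
finger_force: 30.0
```

Same as for pot A: 1.8 mm further, release, lift clear and look.

Request:
{"fn": "servo_tool", "kwargs": {"linear": [[0,0,0.004],[0,0,0.003],[0,0,0.002],[0,0,0],[0,0,0],[0,0,0],[0,0,0],[0,0,0]], "spin": [0,0,0,0,0,0,0,0]}}

```text
time: 45.55
tool_pos: [614.1, 27.6, 38.1]
tcp_rot: [3.141, 0.0, 1.354]
contact_force: [-0.6, 0.2, -5.7]
grip_width: 43.3
finger_force: 30.0
```

Request:
{"fn": "servo_tool", "kwargs": {"linear": [[0,0,0],[0,0,0],[0,0,0],[0,0,-0.04],[0,0,-0.12],[0,0,-0.2],[0,0,-0.25],[0,0,-0.25]], "spin": [0,0,0,0,0,0,0,0], "hand": 0.3}}

```text
time: 46.55
tool_pos: [613.9, 27.6, 212.3]
tcp_rot: [3.141, 0.0, 1.354]
contact_force: [0.4, 0.5, 0.3]
grip_width: 59.7
finger_force: 0.0
```

Request:
{"fn": "servo_tool", "kwargs": {"linear": [[0,-0.2,-0.1],[0,-0.2,-0.1],[0,-0.2,-0.1],[0,-0.2,-0.05],[0,-0.1,0],[0,0,0],[0,0,0],[0,0,0]], "spin": [0,0,0,0,0,0,0,0]}}

```text
time: 47.55
tool_pos: [439.0, 66.2, 279.9]
tcp_rot: [-3.141, 0.0, 1.353]
contact_force: [-0.2, 1.0, 0.5]
grip_width: 59.5
finger_force: 0.0
```

```bash
python3 - <<'E'
from h import *
o=monitor.get_obs();print(o['time'],o['tool_pos'])
c=cap('scene')
a=cv2.resize(c['frame'][110:310,180:470],None,fx=2.7,fy=2.7,interpolation=cv2.INTER_CUBIC)
cv2.imwrite('pics/end1.png',a);c=cap('side')
cv2.imwrite('pics/end2.png',cv2.resize(c['frame'][110:310,140:440],None,fx=2.6,fy=2.6,interpolation=cv2.INTER_CUBIC))
E
```

```text
47.55 [439.00385494  66.16190964 279.88664449]
```

View pics/end1.png

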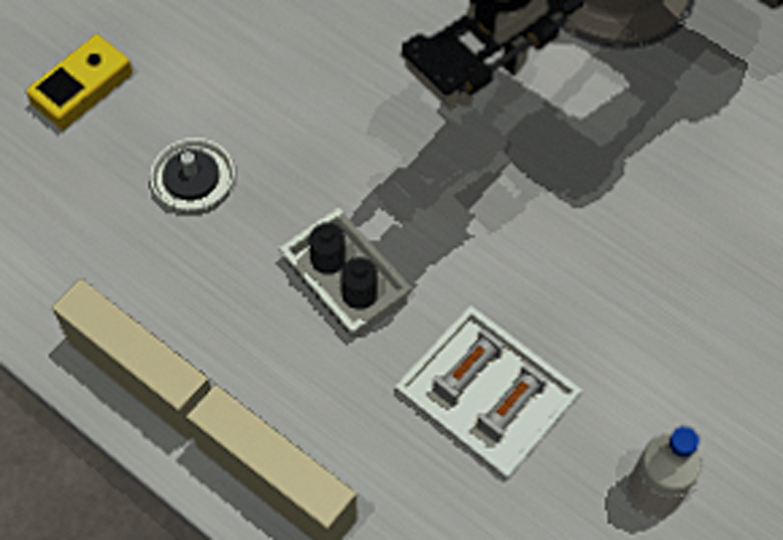

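View pics/end2.png

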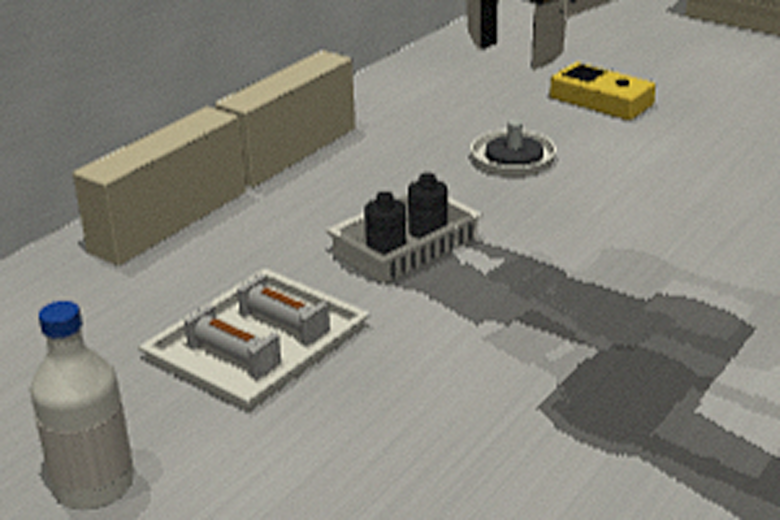

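Both views show the pots upright in the basket at (327,248) and (360,283), and the shields flat in the tray at (470,362) and (513,398). The source is flat in the dish at (190,172), the bottle and meter have not moved, and the arm is clear.

```bash
python3 -c "
from h import *
print(workorder.close_job())"
```

```text
the job is handed in; nothing more can be done
None
```

The job is handed in: in the last pictures both pots stand in the basket, both shields lie flat in the tray, the source is in the dish, and the bottle and meter are where they were; no verdict came back.

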